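Close the plate press on a lidded well plate

ROBOT

A 7-joint arm with a two-finger parallel gripper is mounted at the origin on a cart in front of the work surface, level with it; the furniture and walls round the work are solid. World frame = base frame: x ahead of the robot, y to its left, z up, the work surface at z = 0. Lengths are in m, angles in rad, forces in N, time in s.
With the tool pointing down it reaches from about 0.4 to 0.85 m from the base axis. Payload 6.9 kg.
Tool frame: the origin (TCP) lies between the finger pads; the fingertips stand 14 mm ahead of it and the grasp point (between the pads) lies 5 mm behind it; z points along the fingers, y is the line along which they close (so a half turn about z gives the same grasp; the last joint's range is limited). The gripper opens to 85 mm and grips with 20 to 120 N. Pads are 22 mm wide; open, the fingers measure 114 mm over their backs; the gripper's body (76 mm by 85 mm) begins 54 mm behind the grasp point. The pads swing forward as they close: fully open they stand 13 mm farther back than shut.
Start: joints at [1.27, 0.507, -0.238, 1.5, 0.126, 1.149, -0.155], TCP at [0.247, -0.574, 0.245] pointing down, gripper open.
Joint ranges: [-3.08, 3.08], [-0.24, 2.05], [-1.43, 1.35], [0, 2.5], [-1.52, 4.66], [0.17, 1.96], [-2.89, 2.89]. Speed limits (rad/s): [2.39, 2.39, 3.14, 3.14, 3.14, 3.14, 3.14].

INTERFACE

Orientations are given as a unit quaternion [w, x, y, z].
In Python, from rig import readout, eyes, workorder gives the robot as it stands. The module is installed in compiled form; this text tells all that it offers.
- The arm moves only by the tool arm_command, never from a script. Its argument "commands" is one flat list of numbers, 6 for each row, row after row: the shift along the tool's x, y, z normalised to -1 to 1, where 1 is 0.25 m, then the turn, a rotation vector about the tool's x, y, z normalised to -1 to 1, where 1 is 4 degrees. A call has exactly 8 rows; each row shifts and turns the commanded pose from where the row before left it, along the tool's axes as they then stand; what a row does not reach is not made up. A row lasts 1/12 s, in which the tool goes at most 41.7 mm and 7.16 degrees, less where a joint would pass 70% of its speed; a pose out of reach is approached as far as the arm can. A call with a number of a shift or a turn outside -1 to 1 is refused whole. A call with a gripper value outside its range is refused whole. "grip" is the opening, from 0 (shut) to 1 (fully open), set as the call begins (left out, the last holds). The fingers move at their own pace and stop on an object; "grip_force" is the grip in N (left out, the last holds). Time passes only in rows, so rows that do not move let the fingers close, or fill a call up. It gives the time, the measured TCP pose, the force, the opening and the grip force at its end, in the units of the state.
- readout.observe(): the state, without advancing time (a new reading comes with each control period).
- eyes.capture(name): name is "scene" or "top" or "wrist"; returns a dict with "color" (480x640x3 uint8, blue, green, red), "fovy" (degrees; the focal length in pixels is half the picture's height over the tangent of half this angle, whatever the lens; pixels are square), "cx", "cy" (the principal point, pixels), "k1" (the pictures are not rectified: a ray, as slopes to the right and down, at radius r is drawn at 1 + k1 r^2 times it, then the intrinsics apply), "R" (3x3) and "t" (3): a world point X has camera coordinates R X + t; the wrist camera has in their place "T_tool_cam" (4x4, takes a point from camera to tool coordinates, whose origin is the TCP and whose axes are the flange's). Camera axes: x right, y down, z forward; pixel columns grow to the right and rows downward; lengths in m; the calibration is good to about 2 mm. A picture is of the moment at which its call begins: read the wrist's pose just before it. There is no depth.
- workorder.finish_job(): hands the job in; it is judged then, once.
The state is a dict: "time_s": time; "q": joint angles; "joint_velocities": joint speeds; "joint_torque": joint torques, N m; "eef_pos": TCP position; "tcp_rot": TCP orientation; "contact_force": force on the tool from outside, world axes, zero at the start; "ft_torque": the same for the moment, N m; "finger_gap": opening from 0.0 (shut) to 1.0 (fully open); "grasp_force": force on a finger pad.
Only numpy, scipy, OpenCV 4.12 (cv2) and the standard library are available. Lean on these libraries where they do the work, as an engineer would, in place of code of your own. Each camera call takes 0.05 s, during which the arm holds its last target. There are 200 camera calls.

TASK

Press the clear lid down on the well plate in the screw press: with the fingertips push the carriage that holds the plate fully in under the press, then push the hand wheel round by its upright handle, clockwise seen from above, through exactly one full turn, so that the handle stands at the red pointer again. Only push: do not take the carriage front or the handle between the fingers, do not touch the plate or its lid, and do not disturb the other things on the bench.

Things in the scene. Friction and masses are not known exactly. Their poses are not given: they have to be found in the camera images.
- press: Screw press, fixed. Pale bed 216 mm wide (y), x -130 to +75 mm (front 70 mm only 166 wide); columns at y = +-95 mm; crosshead 52 x 232 mm at z 128 to 162. Origin on the worktop under the screw axis; x = the way the carriage is pushed in, y along the crosshead to the red pointer (z to 193 mm, 82 to 115 mm from the axis, outside the rim, where the handle starts), z up. Stands at yaw 0.75 to 1.35.
- carriage_front (a point): Middle of the outer (-x) face of the carriage's upright front plate, pale, 150 mm wide, 44 mm high (z 24 to 68 mm), 12 mm thick, with a dark push pad in its middle; axes as the press's. Push it along the press's +x. Fully in, the face is 141 mm in front of the screw axis.
- carriage (a joint): How far the carriage is drawn out, m: 0 = fully in against its stop; starts at 0.085; 0.10 is the end of the slide. Sliding friction about 2 N; it stays where it is left.
- wheel_hub (a point): Centre of the hand wheel on the screw axis, mid height of its rim, z = 192 mm; fixed in the press. Aluminium hub (radius 19 mm), three spokes, black rim 13 mm thick of 58 mm mid radius. The screw's top stands 30 mm above this point.
- wheel_handle (a point): On the axis of the black upright handle, at mid height (z = 224 mm). The handle is a post 23 mm in diameter on a pin on the rim, free to revolve on its own axis, 58 mm from the screw axis, z 201 to 246 mm.
- handle: The same upright handle, as a body; origin at the middle of its lower end, z = 201 mm. This is the part to push the wheel round by.
- wheel (a joint): Turn of the wheel, rad: 0 at the start (handle at the red pointer), growing clockwise seen from above; one turn = 6.283. Does not stop there by itself, but stays where it is left; 2 to 3 N at the handle moves it. One turn lowers the press foot 12 mm; it meets the lid after 9.5 mm, then its springs (3 N per mm) give way.
- press_foot: Rectangular steel press foot with a black rubber sole, 78 x 118 x 12 mm, under the crosshead; origin at the middle of its sole; it starts about 59.5 mm above the worktop.
- culture_plate: 24-well plate with pink wells, 86 x 128 x 17 mm, lying loose in the low corner stops of the carriage, long side across the carriage; origin in the middle of its underside, 32 mm above the worktop; when the carriage is fully in it lies under the screw axis.
- sealing_lid: Clear lid lying loose on that plate, 85 x 127 x 9 mm; origin in the middle of its underside, 9 mm above the plate's underside; its top is 50 mm above the worktop.
- tip_box: Pipette tip box, pale with a clear lid, 86 x 122 x 83 mm, right of the press; origin in the middle of its underside; a bystander, not to be moved.
- film_box: Green and white carton, 62 x 90 x 62 mm, right of the press; origin in the middle of its underside; a bystander, not to be moved.
- timer: Small white bench timer lying on its back, 70 x 64 x 16 mm, near right; origin in the middle of its underside; a bystander, not to be moved.
- marker: Black and white marker pen lying on the worktop, 17 x 135 x 16 mm, right of the press; origin in the middle of its underside; a bystander, not to be moved.
- mouse: Black computer mouse, 121 x 61 x 38 mm, left of the press, near the bench edge; origin in the middle of its underside; a bystander, not to be moved.
- keyboard: Black keyboard, 162 x 442 x 28 mm, far left, before the monitor; origin in the middle of its underside; a bystander, not to be moved.

How it is judged:
On the way, in this order (a step that is already met when the one before it is completed fails the run):
1. the carriage is fully in, with the wheel not yet turned (value of joint carriage below 0.004 m and value of joint wheel below 0.5 rad), for 0.2 s.
2. the wheel has gone half way round, with the fingers pushing its handle (contact force between the fingers and handle above 0.2 N and value of joint wheel above 3 rad and value of joint carriage below 0.006 m).
At the end, for the whole second after the job is handed in: Carriage within 4 mm of its stop, wheel at rest at one turn (6.283 rad) +-0.2 rad, press foot bearing on the lid with 4 to 12 N, plate level and within 6 mm of the screw axis, lid level and within 4 mm of its place on the plate (value of joint carriage below 0.004 m and value of joint wheel between 6.083 and 6.483 rad and velocity of joint wheel between -0.05 and 0.05 rad/s and contact force between press_foot and sealing_lid between 4 and 12 N and horizontal distance between culture_plate and wheel_hub below 0.006 m and horizontal distance between sealing_lid and culture_plate below 0.004 m and angle between each of culture_plate, sealing_lid's own z axis and vertical below 0.03 rad); the robot touches nothing.
It fails at once if the wheel is turned more than 0.3 rad past one turn, or back from its start (value of joint wheel above 6.583 rad or value of joint wheel below -0.3 rad).
It fails at once if the handle is taken between the fingers (horizontal distance between the grasp point and wheel_handle below 0.01 m and distance between the grasp point and wheel_handle below 0.022 m and contact force between the fingers and wheel above 1 N).
It fails at once if the carriage front is taken between the fingers (x of the grasp point in the frame of carriage_front between 0.001 and 0.012 m and z of the grasp point in the frame of carriage_front below 0.03 m and contact force between the fingers and carriage above 1 N).
It fails at once if the robot touches the plate or its lid (contact force between any of the fingers, the arm and culture_plate above 0.5 N or contact force between any of the fingers, the arm and sealing_lid above 0.5 N).
It fails at once if another thing on the bench is moved more than 20 mm (distance of any of tip_box, film_box, timer, marker, mouse, keyboard from where it was at the start of the episode above 0.02 m).
It also fails if it takes over 64 s, if anything falls off the work surface, if the arm or the gripper's body presses on something with over 40 N, if the wrist force passes 120 N, or if a joint passes its speed limit or range.

## Working session

There is one attempt and no reset: what is moved stays moved. The work goes in short steps, Python scripts to look and compute and a tool call to move; the robot and the scene stay as the last step left them, time stands still between calls to the robot, and variables do not carry over. Pictures are saved under pics/ and viewed, at most 10 in all, crops included, and the job is handed in when it is done.

Besides the shell and the picture viewer there is one more tool, called after "Call:" in YAML: its name, and indented under it one key for each argument. arm_command: Moves the arm, as the interface text tells. Its arguments: {"type":"object","properties":{"commands":{"type":"array","items":{"type":"number"}},"grip":{"type":"number"},"grip_force":{"type":"number"}},"required":["commands"]}

```bash
mkdir -p pics; python3 - <<'E'
from rig import readout, eyes
import cv2
s=readout.observe(); print({k:(v if not hasattr(v,'round') else v) for k,v in s.items()})
for n in("scene","top"):
    c=eyes.capture(n); cv2.imwrite(f"pics/{n}0.png",c["color"]); print(n,c["fovy"],c["cx"],c["cy"],c["k1"],c["R"],c["t"])
E
```

```text
{'time_s': 0.0, 'q': array([ 1.27050566,  0.50832051, -0.23753368,  1.50111722,  0.12572818,
        1.1488853 , -0.15480507]), 'joint_velocities': array([-0.00131153,  0.00128575, -0.00180315,  0.00020905, -0.00038746,
        0.00031454,  0.00057388]), 'joint_torque': array([-1.96261499e-03, -6.20585275e+01, -2.18707748e+00, -2.49649018e+01,
        1.28138807e-02,  1.18838344e-02, -2.36904879e-05]), 'eef_pos': array([ 0.24645856, -0.57384958,  0.24444611]), 'tcp_rot': array([-8.45172172e-04,  9.79483886e-01,  2.01520626e-01, -2.00820386e-04]), 'contact_force': array([-0.07687864, -0.19082011, -0.0562405 ]), 'ft_torque': array([-0.05170359, -0.02037053, -0.00196822]), 'grasp_force': 0.0, 'finger_gap': 0.998057498735037}
scene 43.57115778773948 317.57184425254155 252.3770829342087 0.04648619000578097 [[ 0.8884759  -0.45891363  0.00297628]
 [-0.18423123 -0.36260418 -0.91355189]
 [ 0.42032063  0.81112051 -0.4067113 ]] [-0.51810437  0.21049447  1.22183641]
top 45.04634516191988 330.6410462322294 241.35490242283612 -0.021407795321232274 [[-0.01529025 -0.99987929  0.00276091]
 [-0.98137368  0.01447831 -0.19156223]
 [ 0.19149913 -0.00563852 -0.98147659]] [-0.0477701   0.56643128  1.44764631]
```

View pics/scene0.png

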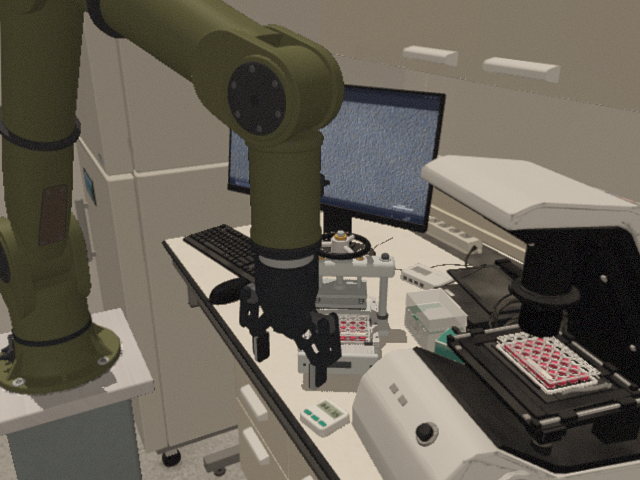

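View pics/top0.png

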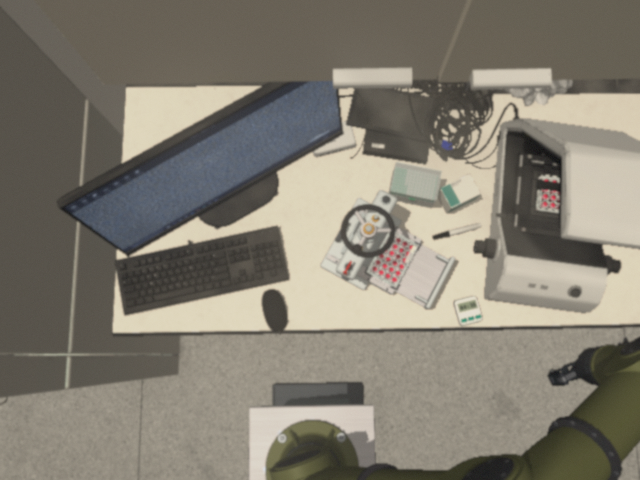

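The scene view shows the press behind the gripper. In the top view, the wheel is at about (368,231), the carriage front at about (440,285) and the red pointer at about (347,268). I'll enlarge that area.

```bash
cat > h.py <<'E'
import numpy as np, cv2
from rig import readout, eyes
from scipy.spatial.transform import Rotation as Ro
def ray(c,uv,s=None):
    f=240/np.tan(np.radians(c["fovy"])/2)
    d=np.array([(uv[0]-c["cx"])/f,(uv[1]-c["cy"])/f]); p=d.copy()
    for _ in range(20): p=d/(1+c["k1"]*(p@p))
    v=np.r_[p,1]
    if "R" in c: return -c["R"].T@c["t"], c["R"].T@v
    R=rot(s); T=c["T_tool_cam"]
    return s["eef_pos"]+R@T[:3,3], R@T[:3,:3]@v
def rot(s): return Ro.from_quat(np.roll(s["tcp_rot"],-1)).as_matrix()
def onz(c,uv,z,s=None):
    o,d=ray(c,uv,s); return o+d*(z-o[2])/d[2]
E
python3 - <<'E'
from h import *
c=eyes.capture("top")
im=c["color"][180:320,310:470]; cv2.imwrite("pics/crop.png",cv2.resize(im,None,fx=5,fy=5,interpolation=cv2.INTER_CUBIC)[:600])
for n,uv,z in(("hub",(368,231),.192),("ptr",(347,268),.19),("front",(440,285),.068)): print(n,onz(c,uv,z).round(3))
E
```

```text
hub [ 0.563 -0.144  0.192]
ptr [ 0.475 -0.093  0.19 ]
front [ 0.446 -0.332  0.068]
```

View pics/crop.png

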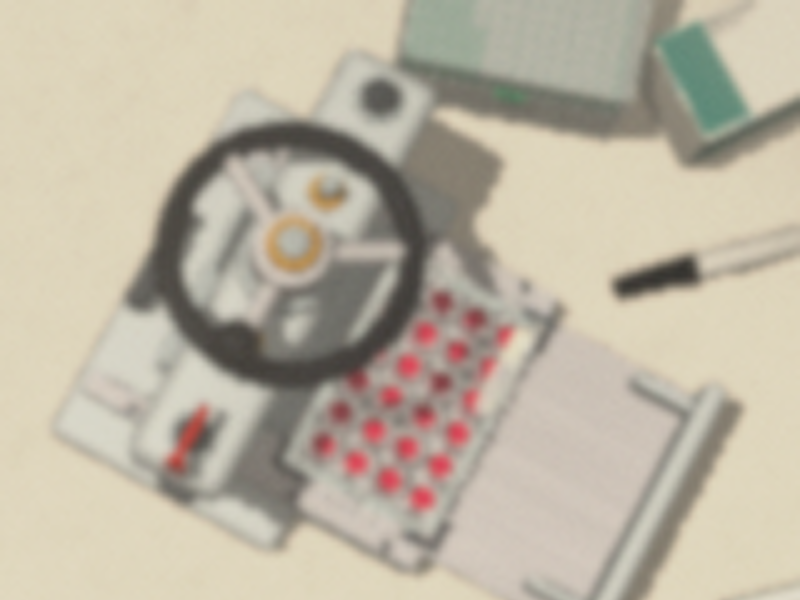

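The crop shows the rim centre at (368.2,230.8) px, the handle top at about (358,247), and the red pointer from (351,261.6) to (345.2,272.4). The front plate's upper end is at (457.6,259). Next I'll compute the press frame.

```bash
python3 - <<'E'
from h import *
c=eyes.capture("top")
im=c["color"].astype(int)
# rim: dark pixels near
g=im.max(2); m=np.zeros(g.shape,np.uint8); m[195:265,335:402]=(g[195:265,335:402]<75)
k,l,st,ce=cv2.connectedComponentsWithStats(m); i=1+st[1:,4].argmax()
ct=max(cv2.findContours((l==i).astype(np.uint8),0,1)[0],key=cv2.contourArea)
e=cv2.fitEllipse(cv2.convexHull(ct)); print(e)
hub=onz(c,e[0],.195); print("hub",hub.round(4), "r",e[1][0]/2, "boss",onz(c,(310+297/5,180+240/5),.222).round(4))
b,gg,r=im[...,0],im[...,1],im[...,2]
ms=((r>130)&(gg<90)&(b<90)); ys,xs=np.nonzero(ms[255:285,335:360]); print(len(xs))
p=onz(c,(xs.mean()+335,ys.mean()+255),.192); print("ptr",p.round(4))
d=p-hub; print("yaw from ptr",np.arctan2(-d[0],d[1]),np.linalg.norm(d[:2]))
h=onz(c,(358,247),.246); d=h-hub; print("handle",h.round(4),np.arctan2(-d[0],d[1]),np.linalg.norm(d[:2]))
# hub to far column top / crosshead and front edge by pixels
im=c["color"][230:330,400:480]; cv2.imwrite("pics/crop2.png",cv2.resize(im,None,fx=6,fy=6,interpolation=cv2.INTER_CUBIC))
for z in (.1,.2,.3): print(z,onz(c,(490,296),z).round(3),onz(c,(475,247),z).round(3),onz(c,(500,240),z).round(3))
E
```

```text
((371.04864501953125, 232.78073120117188), (42.83359146118164, 49.274654388427734), 43.906097412109375)
hub [ 0.5575 -0.151   0.195 ] r 21.41679573059082 boss [ 0.5632 -0.1454  0.222 ]
18
ptr [ 0.4768 -0.0935  0.192 ]
yaw from ptr 0.951694365075981 0.09908180329892136
handle [ 0.5145 -0.1167  0.246 ] 0.8972922679046753 0.05503179017454871
0.1 [ 0.413 -0.449  0.1  ] [ 0.537 -0.419  0.1  ] [ 0.554 -0.484  0.1  ]
0.2 [ 0.404 -0.421  0.2  ] [ 0.519 -0.393  0.2  ] [ 0.535 -0.453  0.2  ]
0.3 [ 0.394 -0.393  0.3  ] [ 0.501 -0.367  0.3  ] [ 0.515 -0.423  0.3  ]
```

View pics/crop2.png

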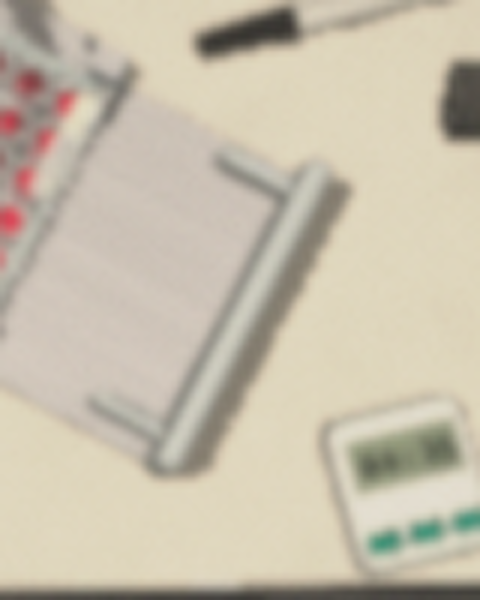

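The front plate's top outer edge runs from about (455.3,258.3) to (430.8,308.3) px. The timer is about 20 px to its right.

```bash
python3 - <<'E'
from h import *
c=eyes.capture("top")
hub=onz(c,(368.4,230.9),.195); a=onz(c,(455.3,258.3),.068); b=onz(c,(430.8,308.3),.068)
p=np.array([.4768,-.0935])
d=b-a; f=(a+b)/2
print("hub",hub.round(4),"edge",a.round(4),b.round(4),np.linalg.norm(d),"yaw edge",np.arctan2(-d[0],d[1]))
d=p-hub[:2]; print("yaw ptr",np.arctan2(-d[0],d[1]),np.linalg.norm(d))
d=hub-f; print("yaw front",np.arctan2(d[1],d[0]),np.linalg.norm(d[:2]))
cc=eyes.capture("scene")
for uv in((395,350),(357,390)):
  for z in(.05,.1,.15,.2): print(uv,z,onz(cc,uv,z).round(3))
E
```

```text
hub [ 0.5621 -0.1449  0.195 ] edge [ 0.5141 -0.3749  0.068 ] [ 0.3875 -0.3059  0.068 ] 0.1441983314730883 yaw edge 1.0717492643553583
yaw ptr 1.0285907218905121 0.09958805029500967
yaw front 1.0533768998578315 0.22496571871864848
(395, 350) 0.05 [ 0.569 -0.351  0.05 ]
(395, 350) 0.1 [ 0.523 -0.414  0.1  ]
(395, 350) 0.15 [ 0.478 -0.476  0.15 ]
(395, 350) 0.2 [ 0.432 -0.539  0.2  ]
(357, 390) 0.05 [ 0.44  -0.425  0.05 ]
(357, 390) 0.1 [ 0.405 -0.482  0.1  ]
(357, 390) 0.15 [ 0.369 -0.539  0.15 ]
(357, 390) 0.2 [ 0.334 -0.596  0.2  ]
```

Call:
arm_command:
  commands: [0,0,0,0,0,-1,0,0,0,0,0,-1,0,0,0,0,0,-1,0,0,0,0,0,-1,0,0,0,0,0,-1,0,0,0,0,0,-1,0,0,0,0,0,-1,0,0,0,0,0,-1]
  grip: 0
  grip_force: 30

```text
time_s: 0.97
eef_pos: [0.2466, -0.5742, 0.2452]
tcp_rot: [-0.0, 0.885, 0.465, 0.0]
contact_force: [-0.3, 0.0, 0.5]
finger_gap: -0.002
grasp_force: 0.0
```

Call:
arm_command:
  commands: [0,0,0,0,0,-1,0,0,0,0,0,-0.27,0,0,0,0,0,0,0,0,0,0,0,0,0,0,0,0,0,0,0,0,0,0,0,0,0,0,0,0,0,0,0,0,0,0,0,0]

```text
time_s: 1.63
eef_pos: [0.2468, -0.5742, 0.2453]
tcp_rot: [0.0, 0.865, 0.502, -0.0]
contact_force: [0.2, -0.5, -0.3]
finger_gap: 0.003
grasp_force: 0.0
```

```bash
cat >> h.py <<'E'
HUB=np.array([.562,-.145]); YAW=1.053
U=np.array([[np.cos(YAW),np.sin(YAW)],[-np.sin(YAW),np.cos(YAW)]])  # rows: press x, y
def rep():
    s=readout.observe(); R=rot(s); p=U@(s["eef_pos"][:2]-HUB)
    print("t",round(s["time_s"],2),"press xyz mm",(p*1000).round(1),(s["eef_pos"][2]*1000).round(1),"toolyaw",np.arctan2(R[1,0],R[0,0]).round(3),"tilt",R[:2,2].round(3),"F",s["contact_force"].round(1),"q",s["q"].round(2),"gap",round(s["finger_gap"],2))
    return s
E
python3 -c "
from h import *
rep()"
```

```text
t 1.63 press xyz mm [-529.    61.4] 245.3 toolyaw 1.053 tilt [ 0. -0.] F [ 0.2 -0.5 -0.3] q [ 1.37  0.52 -0.4   1.5   0.22  1.16  0.41] gap 0.0
```

Call:
arm_command:
  commands: [0.1,0,0,0,0,0,0.1,0,0,0,0,0,0.1,0,0,0,0,0,0.1,0,0,0,0,0,0.1,0,0,0,0,0,0.1,0,0,0,0,0,0.1,0,0,0,0,0,0.1,0,0,0,0,0]

```text
time_s: 2.3
eef_pos: [0.3462, -0.3994, 0.2455]
tcp_rot: [0.0, 0.865, 0.502, 0.0]
contact_force: [1.5, -0.8, 0.1]
finger_gap: -0.0
grasp_force: 0.0
```

Call:
arm_command:
  commands: [0.032,0.025,0,0,0,0,0.032,0.025,0,0,0,0,0.032,0.025,0,0,0,0,0.032,0.025,0,0,0,0,0.032,0.025,0,0,0,0,0.032,0.025,0,0,0,0,0.032,0.025,0,0,0,0,0.032,0.025,0,0,0,0]

```text
time_s: 2.97
eef_pos: [0.4217, -0.3695, 0.2451]
tcp_rot: [-0.0, 0.865, 0.502, -0.0]
contact_force: [0.7, -0.5, 0.4]
finger_gap: -0.003
grasp_force: 0.0
```

```bash
python3 -c "
from h import *
s=rep()
c=eyes.capture('wrist'); cv2.imwrite('pics/w1.png',c['color']); print(c['T_tool_cam'].round(3),c['fovy'],c['cx'],c['cy'])
np.set_printoptions(suppress=True)
# predicted pixel of face middle top
"
```

```text
t 2.97 press xyz mm [-264.5   10.8] 245.1 toolyaw 1.053 tilt [-0.  0.] F [ 0.7 -0.5  0.4] q [ 0.98  0.43 -0.46  1.67  0.21  1.09 -0.05] gap -0.0
[[ 0.001 -0.948 -0.318  0.083]
 [ 1.     0.001  0.001 -0.001]
 [-0.001 -0.318  0.948 -0.129]
 [ 0.     0.     0.     1.   ]] 67.5510468805213 319.2069835816526 235.3655852402758
```

View pics/w1.png

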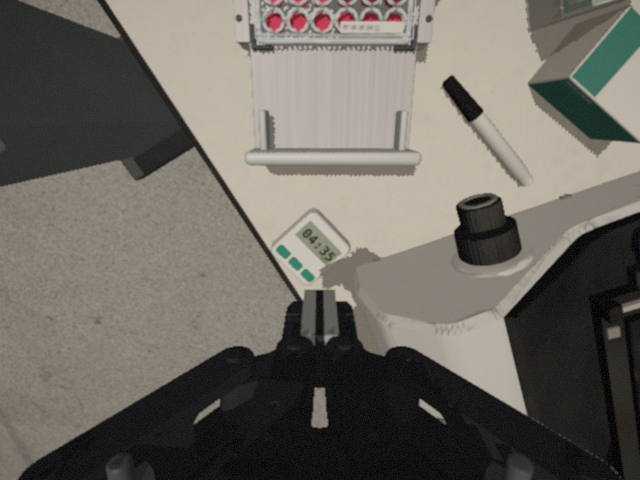

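The wrist view shows the front plate level in the picture (its top outer edge from (246,165) to (421,165)), so the yaw is right. The timer is at about (311,245) and the device's corner at about (356,268).

```bash
python3 -c "
from h import *
s=readout.observe(); c=eyes.capture('wrist')
for n,uv,z in(('L',(246,164),.066),('R',(421,164),.066),('timertop',(314,209),.016),('tR',(349,248),.016),('tL',(273,243),.016),('dev',(356,268),.1),('dev',(356,268),.05),('dev2',(370,310),.1),('dev2',(370,310),.15),('knob',(458,240),.1)):
  p=onz(c,uv,z,s); print(n,z,(U@(p[:2]-HUB)*1000).round(1),p.round(3))
"
```

```text
L 0.066 [-218.8   71.9] [ 0.391 -0.3    0.066]
R 0.066 [-218.4  -76.6] [ 0.52  -0.373  0.066]
timertop 0.016 [-270.6   14.9] [ 0.415 -0.373  0.016]
tR 0.016 [-313.2  -22.3] [ 0.426 -0.428  0.016]
tL 0.016 [-307.8   58.4] [ 0.359 -0.384  0.016]
dev 0.1 [-299.6  -20.9] [ 0.432 -0.416  0.1  ]
dev 0.05 [-321.5  -26.6] [ 0.426 -0.438  0.05 ]
dev2 0.1 [-339.1  -34.4] [ 0.424 -0.457  0.1  ]
dev2 0.15 [-310.   -26.2] [ 0.431 -0.427  0.15 ]
knob 0.1 [-274.8 -102.5] [ 0.515 -0.435  0.1  ]
```

Call:
arm_command:
  commands: [0,0,0,0,0,-1,0,0,0,0,0,-1,0,0,0,0,0,-1,0,0,0,0,0,-1,0,0,0,0,0,-1,0,0,0,0,0,-1,0,0,0,0,0,-1,0,0,0,0,0,-1]

```text
time_s: 3.73
eef_pos: [0.4203, -0.37, 0.2452]
tcp_rot: [-0.0, 0.692, 0.722, -0.0]
contact_force: [0.2, 0.5, 0.4]
finger_gap: 0.002
grasp_force: 0.0
```

Call:
arm_command:
  commands: [0,0,0,0,0,-1,0,0,0,0,0,-1,0,0,0,0,0,-1,0,0,0,0,0,-1,0,0,0,0,0,-1,0,0,0,0,0,-1,0,0,0,0,0,-1,0,0,0,0,0,-1]

```text
time_s: 4.4
eef_pos: [0.4203, -0.3701, 0.2452]
tcp_rot: [-0.0, 0.466, 0.885, -0.0]
contact_force: [-0.5, 0.6, 0.1]
finger_gap: -0.0
grasp_force: 0.0
```

Call:
arm_command:
  commands: [0,0,0,0,0,-1,0,0,0,0,0,-1,0,0,0,0,0,-1,0,0,0,0,0,-1,0,0,0,0,0,-1,0,0,0,0,0,-1,0,0,0,0,0,-0.5,0,0,0,0,0,0]

```text
time_s: 5.07
eef_pos: [0.4203, -0.3701, 0.2451]
tcp_rot: [-0.0, 0.256, 0.967, -0.0]
contact_force: [0.3, -0.3, -0.4]
finger_gap: 0.001
grasp_force: 0.0
```

```bash
python3 -c "
from h import *
rep()"
```

```text
t 5.07 press xyz mm [-265.8   11.7] 245.1 toolyaw 2.624 tilt [-0.001 -0.   ] F [ 0.3 -0.3 -0.4] q [ 1.23  0.51 -0.87  1.67  0.42  1.16  1.31] gap 0.0
```

Call:
arm_command:
  commands: [0.013,0.012,0.04,0,0,0,0.013,0.012,0.04,0,0,0,0.013,0.012,0.04,0,0,0,0.013,0.012,0.04,0,0,0,0,0,0.04,0,0,0,0,0,0.04,0,0,0,0,0,0.04,0,0,0,0,0,0.04,0,0,0]

```text
time_s: 5.73
eef_pos: [0.4155, -0.3532, 0.1644]
tcp_rot: [0.0, 0.256, 0.967, -0.0]
contact_force: [-1.2, -0.7, 0.1]
finger_gap: -0.002
grasp_force: 0.0
```

Call:
arm_command:
  commands: [0,0,0.06,0,0,0,0,0,0.06,0,0,0,0,0,0.06,0,0,0,0,0,0.06,0,0,0,0,0,0.06,0,0,0,0,0,0.06,0,0,0,0,0,0.04,0,0,0,0,0,0.02,0,0,0]

```text
time_s: 6.4
eef_pos: [0.4149, -0.3525, 0.0586]
tcp_rot: [-0.001, 0.256, 0.967, 0.0]
contact_force: [-0.0, -0.3, -0.4]
finger_gap: -0.001
grasp_force: 0.0
```

```bash
python3 -c "
from h import *
rep()"
```

```text
t 6.4 press xyz mm [-253.1   25.1] 58.6 toolyaw 2.624 tilt [-0.001  0.001] F [-0.  -0.3 -0.4] q [ 1.11  0.69 -0.71  1.93  0.65  0.76  1.07] gap -0.0
```

Call:
arm_command:
  commands: [0,0.02,0,0,0,0,0,0.03,0,0,0,0,0,0.036,0,0,0,0,0,0.036,0,0,0,0,0,0.036,0,0,0,0,0,0.036,0,0,0,0,0,0.036,0,0,0,0,0,0.036,0,0,0,0]

```text
time_s: 7.07
eef_pos: [0.4493, -0.2943, 0.0608]
tcp_rot: [0.001, 0.256, 0.967, -0.0]
contact_force: [-0.2, -2.2, 1.7]
finger_gap: 0.001
grasp_force: 1.5
```

Call:
arm_command:
  commands: [0,0.02,0,0,0,0,0,0.012,0,0,0,0,0,0.012,0,0,0,0,0,0.01,0,0,0,0,0,0.01,0,0,0,0,0,0.008,0,0,0,0,0,0.008,0,0,0,0,0,0,0,0,0,0]

```text
time_s: 7.73
eef_pos: [0.4585, -0.2772, 0.0603]
tcp_rot: [0.0, 0.256, 0.967, 0.0]
contact_force: [-0.6, -0.6, 0.4]
finger_gap: -0.002
grasp_force: 0.2
```

```bash
python3 -c "
from h import *
rep()"
```

```text
t 7.73 press xyz mm [-166.1   24.5] 60.3 toolyaw 2.624 tilt [0. 0.] F [-0.6 -0.6  0.4] q [ 0.94  0.68 -0.7   1.95  0.64  0.74  0.91] gap -0.0
```

Call:
arm_command:
  commands: [0,0.006,0,0,0,0,0,0.006,0,0,0,0,0,0.006,0,0,0,0,0,0.006,0,0,0,0,0,0.006,0,0,0,0,0,0.006,0,0,0,0,0,0,0,0,0,0,0,0,0,0,0,0]

```text
time_s: 8.4
eef_pos: [0.4629, -0.2693, 0.0602]
tcp_rot: [-0.0, 0.256, 0.967, 0.0]
contact_force: [0.7, -0.1, -0.5]
finger_gap: 0.004
grasp_force: 0.2
```

Call:
arm_command:
  commands: [0,0.006,0,0,0,0,0,0.006,0,0,0,0,0,0.004,0,0,0,0,0,0,0,0,0,0,0,0,0,0,0,0,0,0,0,0,0,0,0,0,0,0,0,0,0,0,0,0,0,0]

```text
time_s: 9.07
eef_pos: [0.4648, -0.266, 0.0603]
tcp_rot: [0.0, 0.256, 0.967, 0.0]
contact_force: [-1.3, 0.0, 0.1]
finger_gap: 0.001
grasp_force: 0.2
```

```bash
python3 -c "
from h import *
rep()"
```

```text
t 9.07 press xyz mm [-153.3   24.6] 60.3 toolyaw 2.624 tilt [0. 0.] F [-1.3  0.   0.1] q [ 0.92  0.68 -0.7   1.95  0.64  0.74  0.89] gap 0.0
```

Call:
arm_command:
  commands: [0,0.004,0,0,0,0,0,0.004,0,0,0,0,0,0.004,0,0,0,0,0,0.004,0,0,0,0,0,0,0,0,0,0,0,0,0,0,0,0,0,0,0,0,0,0,0,0,0,0,0,0]

```text
time_s: 9.73
eef_pos: [0.4654, -0.2648, 0.0603]
tcp_rot: [-0.001, 0.257, 0.966, -0.001]
contact_force: [-4.3, -6.5, 2.8]
finger_gap: 0.002
grasp_force: 3.8
```

```bash
python3 -c "
from h import *
rep()"
```

```text
t 9.73 press xyz mm [-151.9   24.6] 60.3 toolyaw 2.622 tilt [-0.002 -0.003] F [-4.3 -6.5  2.8] q [ 0.91  0.68 -0.7   1.95  0.64  0.74  0.88] gap 0.0
```

Call:
arm_command:
  commands: [0,-0.04,0,0,0,0,0,-0.04,0,0,0,0,0,-0.04,0,0,0,0,0,0,-0.05,0,0,0,0,0,-0.1,0,0,0,0,0,-0.12,0,0,0,0,0,-0.12,0,0,0,0,0,-0.12,0,0,0]

```text
time_s: 10.4
eef_pos: [0.4512, -0.2892, 0.1889]
tcp_rot: [-0.0, 0.256, 0.967, 0.0]
contact_force: [1.1, 0.4, -0.9]
finger_gap: 0.0
grasp_force: 0.0
```

Call:
arm_command:
  commands: [0,0,-0.12,0,0,0,0,0,-0.12,0,0,0,0,0,-0.12,0,0,0,0,0,-0.1,0,0,0,0,0,0,0,0,0,0,0,0,0,0,0,0,0,0,0,0,0,0,0,0,0,0,0]

```text
time_s: 11.07
eef_pos: [0.451, -0.2892, 0.3016]
tcp_rot: [-0.001, 0.256, 0.967, 0.0]
contact_force: [0.4, -0.8, -0.1]
finger_gap: -0.005
grasp_force: 0.0
```

```bash
python3 -c "
from h import *
s=rep()
c=eyes.capture('top'); im=c['color'][180:320,310:470]; cv2.imwrite('pics/crop3.png',cv2.resize(im,None,fx=5,fy=5,interpolation=cv2.INTER_CUBIC)[:600])
"
```

```text
t 11.07 press xyz mm [-180.2   25.1] 301.6 toolyaw 2.623 tilt [-0.002  0.001] F [ 0.4 -0.8 -0.1] q [ 1.12  0.42 -0.9   1.63  0.34  1.26  1.21] gap -0.0
```

View pics/crop3.png

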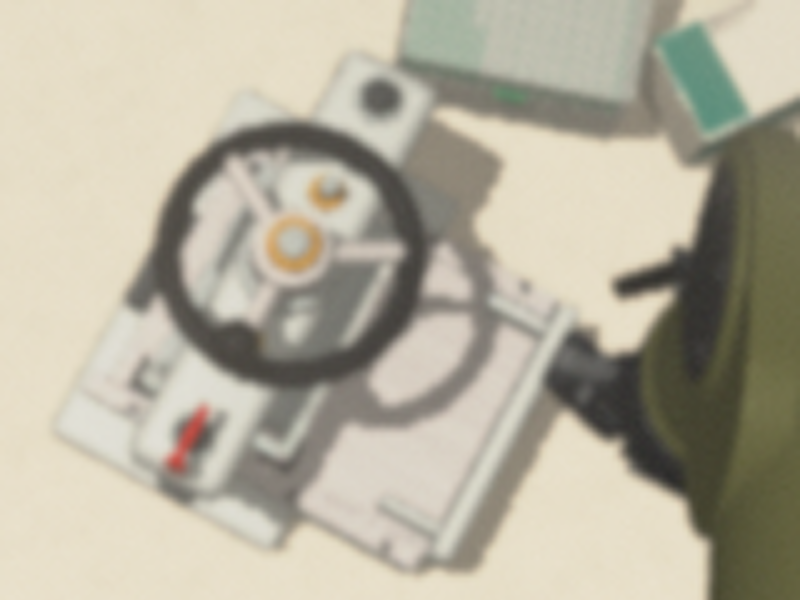

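The crop shows the carriage in (no plate visible outside the press) and the wheel unturned, with the handle at (240,335), next to the pointer.

Call:
arm_command:
  commands: [0.0165,0.067,0,0,0,0,0.0165,0.067,0,0,0,0,0.0165,0.067,0,0,0,0,0.0165,0.067,0,0,0,0,0.0165,0.067,0,0,0,0,0.0165,0.067,0,0,0,0,0.0165,0.067,0,0,0,0,0.0165,0.067,0,0,0,0]

```text
time_s: 11.78
eef_pos: [0.4893, -0.1553, 0.3018]
tcp_rot: [-0.001, 0.256, 0.967, 0.0]
contact_force: [0.4, 0.0, -0.0]
finger_gap: 0.002
grasp_force: 0.0
```

Call:
arm_command:
  commands: [0,0,0.04,0,0,0,0,0,0.04,0,0,0,0,0,0.04,0,0,0,0,0,0.04,0,0,0,0,0,0.04,0,0,0,0,0,0.04,0,0,0,0,0,0.022,0,0,0,0,0,0,0,0,0]

```text
time_s: 12.45
eef_pos: [0.4887, -0.1564, 0.2357]
tcp_rot: [-0.001, 0.256, 0.967, 0.0]
contact_force: [-0.1, 0.4, -0.8]
finger_gap: -0.001
grasp_force: 0.0
```

```bash
python3 -c "
from h import *
s=rep()
c=eyes.capture('scene'); im=c['color'][160:360,220:460]; cv2.imwrite('pics/sc2.png',cv2.resize(im,None,fx=3,fy=3,interpolation=cv2.INTER_CUBIC))
"
```

```text
t 12.45 press xyz mm [-46.2  58. ] 235.7 toolyaw 2.623 tilt [-0.002  0.001] F [-0.1  0.4 -0.8] q [ 0.87  0.45 -0.89  1.8   0.39  1.09  0.89] gap -0.0
```

View pics/sc2.png

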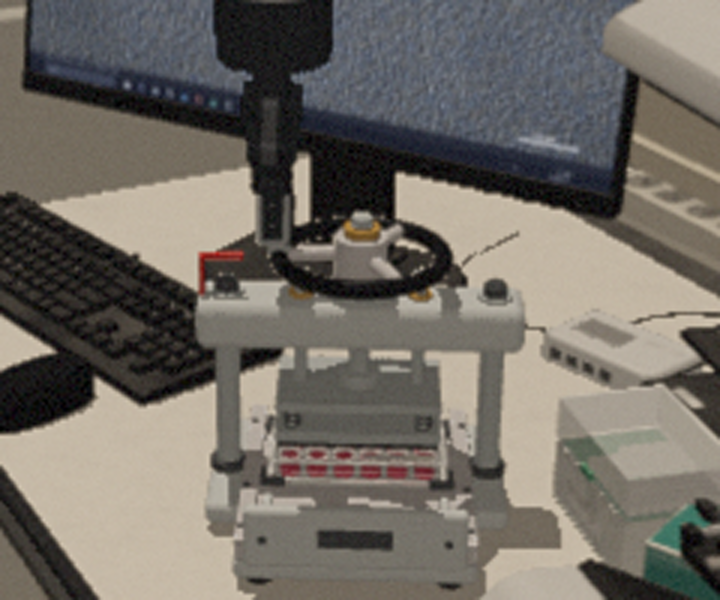

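The scene crop shows the closed fingertips just above the rim at about (272,240), in front of the hidden handle. Next I'll compute the circle increments at 6° per row.

```bash
python3 -c "
from h import *
a=np.radians(np.arange(-40,340,6)); P=np.round(58*np.c_[np.cos(a),np.sin(a)]/250,3)
print('to start',(P[0]*250-[58,-46.2])/250)
D=np.diff(P,axis=0)
for i in range(0,len(D),8): print(np.arange(-40,340,6)[min(i+8,len(D))],' | '.join('%.3f, %.3f'%tuple(r) for r in D[i:i+8]))
"
```

```text
to start [-0.054   0.0358]
8 0.014, 0.019 | 0.013, 0.021 | 0.010, 0.022 | 0.008, 0.023 | 0.005, 0.024 | 0.003, 0.024 | 0.001, 0.024 | -0.002, 0.024
56 -0.005, 0.024 | -0.007, 0.023 | -0.009, 0.023 | -0.012, 0.021 | -0.014, 0.020 | -0.016, 0.018 | -0.018, 0.017 | -0.019, 0.014
104 -0.021, 0.013 | -0.022, 0.010 | -0.023, 0.008 | -0.024, 0.005 | -0.024, 0.003 | -0.024, 0.001 | -0.024, -0.002 | -0.024, -0.005
152 -0.023, -0.007 | -0.023, -0.009 | -0.021, -0.012 | -0.020, -0.014 | -0.018, -0.016 | -0.017, -0.018 | -0.014, -0.019 | -0.013, -0.021
200 -0.010, -0.022 | -0.008, -0.023 | -0.005, -0.024 | -0.003, -0.024 | -0.001, -0.024 | 0.002, -0.024 | 0.005, -0.024 | 0.007, -0.023
248 0.009, -0.023 | 0.012, -0.021 | 0.014, -0.020 | 0.016, -0.018 | 0.018, -0.017 | 0.019, -0.014 | 0.021, -0.013 | 0.022, -0.010
296 0.023, -0.008 | 0.024, -0.005 | 0.024, -0.003 | 0.024, -0.001 | 0.024, 0.002 | 0.024, 0.005 | 0.023, 0.007 | 0.023, 0.009
338 0.021, 0.012 | 0.020, 0.014 | 0.018, 0.016 | 0.017, 0.018 | 0.014, 0.019 | 0.013, 0.021 | 0.010, 0.022
```

Call:
arm_command:
  commands: [-0.018,0.012,0,0,0,0,-0.018,0.012,0,0,0,0,-0.018,0.012,0,0,0,0,0,0,0,0,0,0,0,0,0,0,0,0,0,0,0,0,0,0,0,0,0,0,0,0,0,0,0,0,0,0]

```text
time_s: 13.17
eef_pos: [0.5055, -0.155, 0.2373]
tcp_rot: [-0.0, 0.256, 0.967, -0.0]
contact_force: [-0.2, 0.4, 1.6]
finger_gap: 0.002
grasp_force: 0.0
```

Call:
arm_command:
  commands: [0.014,0.019,0,0,0,0,0.013,0.021,0,0,0,0,0.01,0.022,0,0,0,0,0.008,0.023,0,0,0,0,0.005,0.024,0,0,0,0,0.003,0.024,0,0,0,0,0.001,0.024,0,0,0,0,-0.002,0.024,0,0,0,0]

```text
time_s: 13.83
eef_pos: [0.5169, -0.1087, 0.2373]
tcp_rot: [-0.0, 0.256, 0.967, -0.0]
contact_force: [-2.2, -1.9, 0.1]
finger_gap: 0.004
grasp_force: 1.3
```

```bash
python3 -c "
from h import *
s=rep(); p=U@(s['eef_pos'][:2]-HUB); print(np.degrees(np.arctan2(*p)),np.linalg.norm(p)*1e3)
c=eyes.capture('wrist'); cv2.imwrite('pics/w3.png',c['color'])"
```

```text
t 13.83 press xyz mm [ 9.2 57.1] 237.3 toolyaw 2.624 tilt [-0. -0.] F [-2.2 -1.9  0.1] q [ 0.75  0.47 -0.88  1.76  0.4   1.11  0.79] gap 0.0
9.151116125041824 57.85415166766799
```

View pics/w3.png

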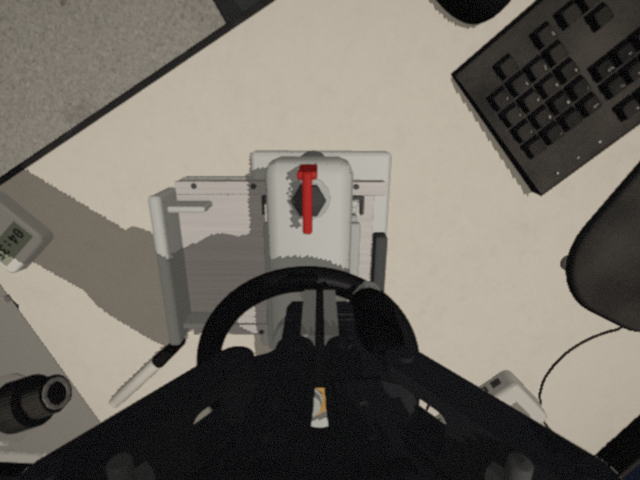

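The wrist view shows the handle at about (378,315), touching the right side of the fingers and already past the pointer at (307,200). The push works, so I'll continue.

Call:
arm_command:
  commands: [-0.005,0.024,0,0,0,0,-0.007,0.023,0,0,0,0,-0.009,0.023,0,0,0,0,-0.012,0.021,0,0,0,0,-0.014,0.02,0,0,0,0,-0.016,0.018,0,0,0,0,-0.018,0.017,0,0,0,0,-0.019,0.014,0,0,0,0]

```text
time_s: 14.55
eef_pos: [0.5589, -0.0866, 0.2372]
tcp_rot: [-0.0, 0.256, 0.967, 0.0]
contact_force: [-2.5, -0.3, -0.2]
finger_gap: 0.003
grasp_force: 1.2
```

Call:
arm_command:
  commands: [-0.021,0.013,0,0,0,0,-0.022,0.01,0,0,0,0,-0.023,0.008,0,0,0,0,-0.024,0.005,0,0,0,0,-0.024,0.003,0,0,0,0,-0.024,0.001,0,0,0,0,-0.024,-0.002,0,0,0,0,-0.024,-0.005,0,0,0,0]

```text
time_s: 15.22
eef_pos: [0.6032, -0.1029, 0.2372]
tcp_rot: [-0.0, 0.256, 0.967, 0.0]
contact_force: [-3.5, 2.0, 0.2]
finger_gap: 0.0
grasp_force: 1.5
```

```bash
python3 -c "
from h import *
s=rep(); p=U@(s['eef_pos'][:2]-HUB); print(np.degrees(np.arctan2(*p)),np.linalg.norm(p)*1e3, 'F press',U@s['contact_force'][:2])"
```

```text
t 15.22 press xyz mm [ 57. -15.] 237.2 toolyaw 2.624 tilt [-0.  0.] F [-3.5  2.   0.2] q [ 0.62  0.59 -0.84  1.54  0.46  1.21  0.75] gap 0.0
104.71910697244432 58.92872616397651 F press [-0.02011136  3.99977212]
```

Contact holds and the force is tangential, so I'll keep going.

Call:
arm_command:
  commands: [-0.023,-0.007,0,0,0,0,-0.023,-0.009,0,0,0,0,-0.021,-0.012,0,0,0,0,-0.02,-0.014,0,0,0,0,-0.018,-0.016,0,0,0,0,-0.017,-0.018,0,0,0,0,-0.014,-0.019,0,0,0,0,-0.013,-0.021,0,0,0,0]

```text
time_s: 15.88
eef_pos: [0.6213, -0.147, 0.2373]
tcp_rot: [0.0, 0.256, 0.967, 0.0]
contact_force: [1.6, 2.2, -2.4]
finger_gap: 0.001
grasp_force: 1.1
```

Call:
arm_command:
  commands: [-0.01,-0.022,0,0,0,0,-0.008,-0.023,0,0,0,0,-0.005,-0.024,0,0,0,0,-0.003,-0.024,0,0,0,0,-0.001,-0.024,0,0,0,0,0.002,-0.024,0,0,0,0,0.005,-0.024,0,0,0,0,0.007,-0.023,0,0,0,0]

```text
time_s: 16.55
eef_pos: [0.6001, -0.1897, 0.2374]
tcp_rot: [0.0, 0.256, 0.967, -0.0]
contact_force: [2.5, 0.7, -0.2]
finger_gap: -0.001
grasp_force: 1.1
```

```bash
python3 -c "
from h import *
s=rep(); p=U@(s['eef_pos'][:2]-HUB); print(np.degrees(np.arctan2(*p)),np.linalg.norm(p)*1e3, 'F press',U@s['contact_force'][:2])"
```

```text
t 16.55 press xyz mm [-20.  -55.3] 237.4 toolyaw 2.623 tilt [ 0.001 -0.001] F [ 2.5  0.7 -0.2] q [ 0.74  0.62 -0.83  1.5   0.47  1.24  0.89] gap -0.0
-160.1220813028343 58.758841432062624 F press [ 1.84899669 -1.77567523]
```

Call:
arm_command:
  commands: [0.009,-0.023,0,0,0,0,0.012,-0.021,0,0,0,0,0.014,-0.02,0,0,0,0,0.016,-0.018,0,0,0,0,0.018,-0.017,0,0,0,0,0.019,-0.014,0,0,0,0,0.021,-0.013,0,0,0,0,0.022,-0.01,0,0,0,0]

```text
time_s: 17.22
eef_pos: [0.5545, -0.2025, 0.2374]
tcp_rot: [0.0, 0.256, 0.967, -0.0]
contact_force: [2.4, -0.6, 0.4]
finger_gap: 0.001
grasp_force: 1.2
```

Call:
arm_command:
  commands: [0.023,-0.008,0,0,0,0,0.024,-0.005,0,0,0,0,0.024,-0.003,0,0,0,0,0.024,-0.001,0,0,0,0,0.024,0.002,0,0,0,0,0.024,0.005,0,0,0,0,0.023,0.007,0,0,0,0,0,0,0,0,0,0]

```text
time_s: 17.88
eef_pos: [0.5173, -0.1808, 0.2373]
tcp_rot: [-0.001, 0.255, 0.967, -0.0]
contact_force: [1.2, -0.4, -0.0]
finger_gap: 0.003
grasp_force: 0.0
```

```bash
python3 -c "
from h import *
s=rep(); p=U@(s['eef_pos'][:2]-HUB); print(np.degrees(np.arctan2(*p)),np.linalg.norm(p)*1e3, 'F press',U@s['contact_force'][:2])
c=eyes.capture('wrist'); cv2.imwrite('pics/w4.png',c['color'])"
```

```text
t 17.88 press xyz mm [-53.2  21.1] 237.3 toolyaw 2.625 tilt [-0.002  0.   ] F [ 1.2 -0.4 -0. ] q [ 0.86  0.5  -0.88  1.71  0.42  1.13  0.91] gap 0.0
-68.41702193977983 57.25627568650342 F press [ 0.25324124 -1.17939157]
```

View pics/w4.png

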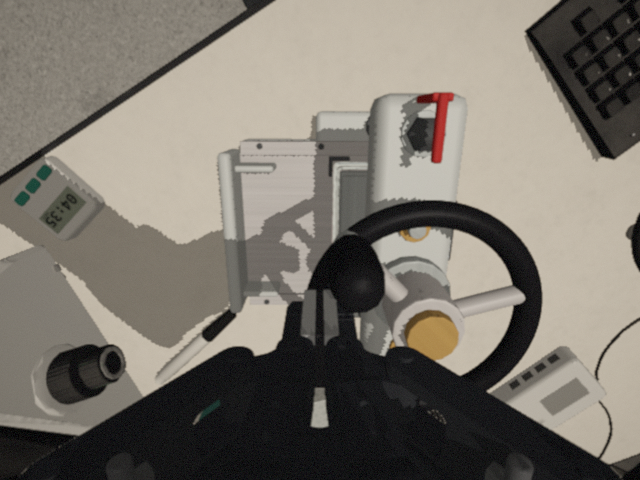

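The wrist view shows the handle top at about (352,270), the hub boss at (432,335) and the red pointer at (440,130), so the handle has some way left to go. Now I'll work out the remaining angle.

```bash
python3 -c "
from h import *
s=readout.observe(); c=eyes.capture('wrist')
f=lambda uv,z:(U@(onz(c,uv,z,s)[:2]-HUB)*1000).round(1)
for uv,z in(((352,262),.246),((355,270),.246),((352,272),.24),((432,335),.222),((443,98),.193),((437,161),.193)):
  p=f(uv,z); print(uv,p,np.degrees(np.arctan2(*p)))
g=c['color'].max(2); print(g[225:330:6,300:400:5])
"
```

```text
(352, 262) [-41.   52.6] -37.93526324959739
(355, 270) [-39.8  49.4] -38.85728184764544
(352, 272) [-40.3  45.9] -41.282991694538346
(432, 335) [-0.   5.6] -0.0
(443, 98) [  2.9 110.3] 1.5060697196384676
(437, 161) [ 3.2 82.3] 2.2266607835717256
[[125 183 184 116 115 116 113 179  85  98  78  21  16  31  28  38  46  34
   33  32]
 [109 110 181 121 109 112 113 178  83  83  96  61  30  28  37  32  20  29
   16 112]
 [118 111 111 114 110 109 112 139  23  15  18  19   8  19  30  23  75 192
  193 195]
 [183 140 112 113 111 111  92   9  13  14  20  18  17  19  22 155 181 193
  193 193]
 [178 183 157 111 113 102  13  15   8  19  14  20  17  17  15 119 184 193
  193 193]
 [180 180 111 112 109   5  14  13  16  15  22  18  19  15  13  20 185 193
  193 193]
 [169 170 111 106  13  17   8  13  17  20  24  24  14  19  15  21  98 163
  111  87]
 [179 180 107  54  20  20  18  21  12  22  15  27  19  24  24  21  24 149
  127 170]
 [177 178 175   2  14  16  15  14  21  22  25  25  24  28  27  25  23 140
  158 123]
 [178 180  96  16  12  15  21  10  15  17  22  31  39  41  36  24  19 146
  184 168]
 [178 180   5  10  14  18  14  16  11  23  28  36  45  49  31  30  25 125
  190 185]
 [174  99  94  82  21  90  78  11  13  23  30  29  34  38  29  32  23  99
  168 187]
 [119  91  93  79  15  95  91  54  18  26  24  25  29  29  28  34  25  84
  119 163]
 [ 21  94  94  79  24  95  96  81  17  20  27  29  31  28  25  27  98  87
   89  87]
 [ 25  94  95  71  19  92  95  93  26  24  12  23   9  26  83  97  98  86
   87  90]
 [ 26  95  93  66  15  93  93  91  38  40  34 106  67  93 103 110  99  92
   87  89]
 [ 38  95  93  56  24  77  89  96  30  28  27 166 146 101 107 110 113  98
   88 155]
 [ 43  88  79  56  26  75  79  78  13  23  22 103 129 107 152 118 110 110
  110 176]]
```

Call:
arm_command:
  commands: [0.024,0.008,0,0,0,0,0.021,0.012,0,0,0,0,0.02,0.015,0,0,0,0,0.018,0.016,0,0,0,0,0.016,0.018,0,0,0,0,0.012,0.016,0,0,0,0,0.01,0.018,0,0,0,0,0,0,0,0,0,0]

```text
time_s: 18.65
eef_pos: [0.5049, -0.1431, 0.2373]
tcp_rot: [-0.0, 0.255, 0.967, 0.0]
contact_force: [-0.1, -0.0, 0.7]
finger_gap: -0.001
grasp_force: 0.2
```

```bash
python3 -c "
from h import *
s=rep(); print('F press',U@s['contact_force'][:2])"
```

```text
t 18.65 press xyz mm [-26.6  50.6] 237.3 toolyaw 2.626 tilt [-0.     0.001] F [-0.1 -0.   0.7] q [ 0.83  0.46 -0.89  1.77  0.4   1.1   0.86] gap -0.0
F press [-0.06299797  0.09697749]
```

Call:
arm_command:
  commands: [0.002,0.004,0,0,0,0,0.002,0.004,0,0,0,0,0.002,0.004,0,0,0,0,0,0.004,0,0,0,0,0,0,0,0,0,0,0,0,0,0,0,0,0,0,0,0,0,0,0,0,0,0,0,0]

```text
time_s: 19.32
eef_pos: [0.5059, -0.1407, 0.2373]
tcp_rot: [0.0, 0.256, 0.967, 0.0]
contact_force: [-1.2, -0.8, 0.6]
finger_gap: -0.001
grasp_force: 0.8
```

```bash
python3 -c "
from h import *
s=rep(); print('F press',U@s['contact_force'][:2])"
```

```text
t 19.32 press xyz mm [-24.   50.9] 237.3 toolyaw 2.624 tilt [0. 0.] F [-1.2 -0.8  0.6] q [ 0.82  0.46 -0.89  1.77  0.4   1.1   0.85] gap -0.0
F press [-1.30148195  0.61179674]
```

Call:
arm_command:
  commands: [0,-0.01,0,0,0,0,0,-0.03,0,0,0,0,0,-0.04,0,0,0,0,0,-0.04,0,0,0,0,0,-0.04,0,0,0,0,0,0,0,0,0,0,0,0,0,0,0,0,0,0,0,0,0,0]

```text
time_s: 19.98
eef_pos: [0.486, -0.1754, 0.2374]
tcp_rot: [0.0, 0.256, 0.967, 0.0]
contact_force: [-0.2, 0.2, 0.5]
finger_gap: -0.002
grasp_force: 0.0
```

Call:
arm_command:
  commands: [0,0,-0.06,0,0,0,0,-0.08,-0.06,0,0,0,0,-0.1,-0.06,0,0,0,0,-0.1,-0.06,0,0,0,0,-0.1,0,0,0,0,0,-0.1,0,0,0,0,0,0,0,0,0,0,0,0,0,0,0,0]

```text
time_s: 20.65
eef_pos: [0.4262, -0.2805, 0.2972]
tcp_rot: [-0.0, 0.257, 0.966, 0.0]
contact_force: [0.4, 0.7, -0.3]
finger_gap: -0.0
grasp_force: 0.0
```

```bash
python3 -c "
from h import *
s=rep()
c=eyes.capture('top'); im=c['color'][190:290,320:440]; cv2.imwrite('pics/fin.png',cv2.resize(im,None,fx=6,fy=6,interpolation=cv2.INTER_CUBIC))"
```

```text
t 20.65 press xyz mm [-185.   51.] 297.2 toolyaw 2.621 tilt [-0.  0.] F [ 0.4  0.7 -0.3] q [ 1.18  0.38 -0.93  1.7   0.32  1.22  1.22] gap -0.0
```

View pics/fin.png

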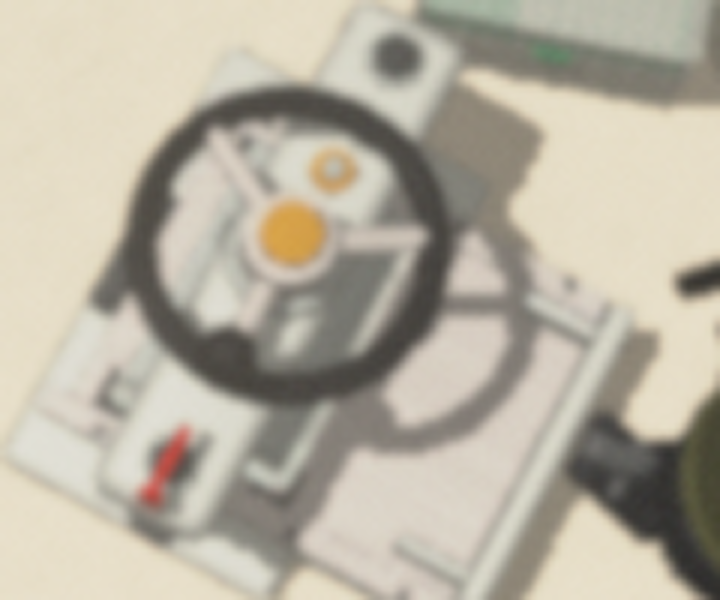

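The view shows the handle back in line with the pointer, at (232,350) in the crop with the pointer at (165,465), and the spokes where they began. I'll check that numerically against the first picture.

```bash
python3 -c "
from h import *
a=cv2.imread('pics/top0.png'); c=eyes.capture('top')['color']
w=lambda im: cv2.GaussianBlur(cv2.warpPolar(im,(24,720),(368.3,230.9),24,cv2.INTER_LINEAR),(3,9),0)[:,10:19].astype(float)
A=w(a)
B=w(c)
# moving part only: spokes + handle rows; compare by shift over the bright spokes
for lo,hi in((640,720),(0,60),(400,500),(180,300)):
  e=[(np.abs(np.roll(B,k,0)[lo:hi]-A[lo:hi]).mean(),k/2) for k in range(-40,41,2)]; print(lo/2,hi/2,sorted(e)[:4])
"
```

```text
320.0 360.0 [(np.float64(12.033796296296297), -2.0), (np.float64(12.232870370370371), -1.0), (np.float64(12.919907407407408), -3.0), (np.float64(12.976851851851851), 0.0)]
0.0 30.0 [(np.float64(10.238888888888889), 0.0), (np.float64(10.948765432098766), -1.0), (np.float64(11.41604938271605), 1.0), (np.float64(11.944444444444445), -2.0)]
200.0 250.0 [(np.float64(16.338148148148147), -1.0), (np.float64(16.53185185185185), 0.0), (np.float64(16.630370370370372), -2.0), (np.float64(16.884074074074075), 1.0)]
90.0 150.0 [(np.float64(10.791666666666666), 3.0), (np.float64(11.144444444444444), 2.0), (np.float64(11.195987654320987), 4.0), (np.float64(11.66820987654321), 1.0)]
```

Wheel is within about 3° of one full turn (tolerance 11°), carriage in, robot clear. Handing in.

```bash
python3 -c "
from rig import workorder
print(workorder.finish_job())"
```

```text
the job is handed in; nothing more can be done
None
```

I pushed the carriage in to its stop and turned the wheel one full turn by its handle, to within about 3° of the pointer. The robot is clear and the job is handed in; no verdict came back, and I could not measure the force on the lid.

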